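# Lay out the turned spice set on the display board

## Robot

A 6-joint arm with a two-finger parallel gripper is mounted at the origin on the work surface. World frame = base frame: x ahead of the robot, y to its left, z up, the work surface at z = 0. Lengths are in m, angles in degrees, forces in N, time in s.
With the tool pointing down it reaches from about 0.375 to 0.825 m from the base axis. Payload 5.5 kg.
Tool frame: the origin (TCP) lies midway between the tips of the shut fingers; the grasp point (between the pads) lies grip_depth behind it (grip_depth is the distance from the TCP to the grasp point, in m); z points along the fingers, x is the direction in which the jaws open and shut, and the axes are right-handed (so a half turn about z gives the same grasp; the last joint's range is limited). The gripper opens to 85 mm and grips with 20 to 120 N. Pads are 22 mm wide; open, the fingers measure 114 mm over their backs; the gripper's body (76 mm by 85 mm) begins 54 mm behind the grasp point. The pads swing forward as they close: fully open they stand 13 mm farther back than shut.
Start: joints at [-70.875, 17.962, -2.699, 69.339, 0, 90], TCP at [0.197, -0.567, 0.231] pointing down, gripper open.
Joint ranges: [-152.73, 152.73], [-39.44, 99.34], [-58.76, 71.6], [-118.89, 123.64], [-81.53, 83.1], [-180, 180]. Speed limits (degrees/s): [136.94, 136.94, 172.46, 180, 180, 180].

## Interface

Orientations are given as a 3x3 rotation matrix whose columns are the frame's x, y, z axes.
In Python, from plant import movep, movel, movej, move_gripper, pause, ik, observe, camera, IKError, finish_job, grip_depth gives the robot as it stands. The module is installed in compiled form; this text tells all that it offers. Calls block until the motion is done:
- movep(position, orientation): joint-space move of the TCP to a pose.
- movel(position, vel=0.15, orientation=None, guard=None): straight line of the TCP; orientation=None keeps the orientation; vel is the mean speed in m/s. With guard (N) it stops when the force on the tool has changed by that much, and returns True; else False.
- movej(angles): joint-space move.
- move_gripper(opening): finger opening in m; the grip force is fixed at half the most; returns when the fingers have stopped.
- pause(seconds).
- ik(position, orientation): joint angles nearest the present ones, or None.
- observe(): the state.
- camera(name): name is "scene" or "top" or "wrist"; returns a dict with "pixels" (420x560x3 uint8, red, green, blue), "vertical_fov" (degrees; the focal length in pixels is half the picture's height over the tangent of half this angle, whatever the lens; pixels are square), "cx", "cy" (the principal point, pixels), "extrinsics" (4x4, takes a point from camera to world coordinates). Camera axes: x right, y down, z forward; pixel columns grow to the right and rows downward; lengths in m; the calibration is good to about 2 mm. A picture is of the moment at which its call begins. There is no depth.
A pose or a line that the arm cannot do raises IKError and nothing moves.
- finish_job(): hands the job in, once; it reports no verdict.
The state is a dict: "t": time; "q": joint angles; "joint_vel": joint speeds; "joint_torque": joint torques, N m; "tool_pos": TCP position; "tcp_rot": TCP orientation; "ft_force": force on the tool from outside, world axes, zero at the start; "moment": the same for the moment, N m; "opening": finger opening in m.
Only numpy, scipy, OpenCV 4.12 (cv2) and the standard library are available. Lean on these libraries where they do the work, as an engineer would, in place of code of your own. Each camera call takes 0.05 s, during which the arm holds its last target. There are 200 camera calls.

## Task

Lay out the finished spice set on the display board, where the mortar and the pepper mill already stand: first stand the dark pot midway between the two, in line with them, and then put its dark lid squarely on it. Also stand the egg cup directly behind the pot and the salt shaker directly in front of the mortar, each upright on the board with a clear gap of about 3 cm to its neighbour (the board's green-striped edge is its front, behind is away from it). Do not shift the mortar or the mill, and leave the pale lid, the sanding block and the glue bottle where they are.

Things in the scene. Friction and masses are not known exactly. Their poses are not given: they have to be found in the camera images.
- board: Fixed pale display board 260 (x) x 300 (y) x 15 mm thick, on the left or right half of the table. Origin: centre of its underside. Green strip along its front (-x) edge, nearest the robot; +x to its back, +y to its left, turned up to 0.15 rad. Mortar and mill stand on it at x = 0, y = +102 and -102 mm, either way round: its centre is midway between them.
- mortar: Empty mid-brown wooden mortar (thick-walled round cup on a stepped foot), 68 mm in diameter at the widest, 68 mm high, 0.6 kg, loose, standing upright on the board. Origin at the centre of its underside, axes parallel to the board's. Not to be shifted.
- mill: Pepper mill: pale waisted wooden body, black head, small steel ball on top; 56 mm in diameter at the foot, 98 mm high, 0.3 kg, loose, standing upright on the board. Origin at the centre of its underside. Not to be shifted.
- pot: Open round dark brown pot, 50 mm high, 62 mm outer diameter with straight sides from 12 to 38 mm up (grip there); mouth 56 mm outside, 48 inside; 0.14 kg. Origin: centre of its underside, z up. Starts upright on a 4 mm grey mat on the half without the board; there six things (this to sanding_block) stand in 2 rows of 3 shuffled places, about 106 mm apart in y, 104 in x.
- lid: Dark brown lid of the pot: slightly domed disc 58 mm across, 6 to 14 mm up; under it a spigot 38 mm across (34 at the tip), 6 mm deep; on it a knob 16 to 18 mm across, 14 to 30 mm up; 45 g. Origin: centre of the spigot's underside, z up. Seated on the pot the disc lies on the rim, origin 44 mm above the pot's. Starts on its spigot on the mat.
- egg_cup: Mid-brown wooden egg cup on a thin stem, 62 mm high: foot 44 mm in diameter, stem 18 mm, cup 46 mm in diameter with straight sides from 36 to 62 mm up (grip there); about 70 g. Origin at the centre of its underside, z up. Standing on the mat at the start.
- shaker: Salt shaker: pale wooden cylinder 44 mm in diameter, straight up to 40 mm, with a domed steel cap, 64 mm high in all; about 0.1 kg. Origin at the centre of its underside, z up. Standing on the mat at the start.
- pale_lid: A lid of the same shape and size as the dark lid but of pale wood, belonging to another pot; origin likewise. Lies among the things on the mat; to be left alone.
- sanding_block: Cork sanding block, 66 x 40 x 28 mm high, red underside. Origin at the centre of its underside, x along its length. Lies among the things on the mat; to be left alone.
- glue: Yellow glue bottle with a red cap, 52 mm in diameter, 130 mm high. Origin at the centre of its underside. Stands at the back of the table in the middle; to be left alone.
Mind the look-alikes: they are no part of the job. What is shaped like the shaker but purple is not meant.

How it is judged (in metres and radians):
On the way, in this order (a step that is already met when the one before it is completed fails the run):
1. the pot stands released on the board, midway between the mortar and the mill (x of pot in the frame of board between -0.015 and 0.015 m and y of pot in the frame of board between -0.015 and 0.015 m and z of pot in the frame of board between 0.012 and 0.018 m and angle between pot's own z axis and vertical below 0.1 rad and linear speed of pot below 0.02 m/s and contact force between the fingers and pot below 0.05 N), for 0.2 s.
2. the dark lid sits released on the pot (all of step 1 and horizontal distance between lid and pot below 0.008 m and angle between lid's own z axis and vertical below 0.1 rad and linear speed of lid below 0.02 m/s and contact force between the fingers and lid below 0.05 N and z of lid in the frame of pot between 0.041 and 0.047 m), for 0.2 s.
At the end, for the whole second after the job is handed in: Pot within 15 mm (each way) of midway between mortar and mill; lid seated on it (8 mm); egg cup behind pot, 18 mm sideways, centres 69-99 mm apart; shaker in front of mortar, 15 mm sideways, 71-101 mm ahead; all on the board, upright (0.1 rad), released, at rest (all of step 2 and y of egg_cup in the frame of board between -0.018 and 0.018 m and x of egg_cup in the frame of board above 0.05 m and horizontal distance between egg_cup and pot between 0.069 and 0.099 m and z of egg_cup in the frame of board between 0.012 and 0.018 m and angle between each of egg_cup, shaker's own z axis and vertical below 0.1 rad and linear speed of each of egg_cup, shaker, mortar, mill below 0.02 m/s and contact force between the fingers and egg_cup below 0.05 N and y of shaker in the frame of mortar between -0.015 and 0.015 m and x of shaker in the frame of mortar between -0.101 and -0.071 m and z of shaker in the frame of board between 0.012 and 0.018 m and contact force between the fingers and shaker below 0.05 N); the robot touches nothing.
It fails at once if the mortar is shifted by more than 12 mm (distance of mortar from where it was at the start of the episode above 0.012 m).
It fails at once if the pepper mill is shifted by more than 12 mm (distance of mill from where it was at the start of the episode above 0.012 m).
It fails at once if the pale lid is shifted by more than 25 mm (distance of pale_lid from where it was at the start of the episode above 0.025 m).
It fails at once if the sanding block is shifted by more than 25 mm (distance of sanding_block from where it was at the start of the episode above 0.025 m).
It fails at once if the glue bottle is shifted by more than 25 mm (distance of glue from where it was at the start of the episode above 0.025 m).
It also fails if it takes over 126 s, if anything falls off the work surface, if the arm or the gripper's body presses on something with over 40 N, if the wrist force passes 120 N, or if a joint passes its speed limit or range.

## Working session

There is one attempt and no reset: what is moved stays moved. The work goes in short steps, each a Python script; the robot and the scene stay as the last script left them, time stands still between calls to the robot, and variables do not carry over. Pictures are saved under pics/ and viewed, on a budget of 14 in all, crops included, one or two more only if the job needs it, and the job is handed in when it is done.

```bash
mkdir -p pics
cat > h.py <<'E'
import numpy as np, cv2
from plant import *
def shot(name,fn=None):
    c=camera(name); 
    if fn: cv2.imwrite('pics/'+fn,c['pixels'][:,:,::-1])
    return c
def ray(c,u,v):
    f=c['pixels'].shape[0]/2/np.tan(np.radians(c['vertical_fov']/2))
    d=np.array([(u-c['cx'])/f,(v-c['cy'])/f,1.]); E=np.array(c['extrinsics'])
    return E[:3,3],E[:3,:3]@d
def onz(c,u,v,z):
    o,d=ray(c,u,v); return o+d*(z-o[2])/d[2]
def proj(c,p):
    E=np.array(c['extrinsics']); f=c['pixels'].shape[0]/2/np.tan(np.radians(c['vertical_fov']/2))
    q=E[:3,:3].T@(np.array(p)-E[:3,3]); return np.array([c['cx']+f*q[0]/q[2],c['cy']+f*q[1]/q[2]])
def tri(a,b):
    # two (cam,u,v): nearest point + gap
    (o1,d1),(o2,d2)=ray(*a),ray(*b); d1=d1/np.linalg.norm(d1); d2=d2/np.linalg.norm(d2)
    s=np.linalg.lstsq(np.c_[d1,-d2],o2-o1,rcond=None)[0]
    p,q=o1+s[0]*d1,o2+s[1]*d2; return (p+q)/2,np.linalg.norm(p-q)
def down(a): # jaw direction angle a (deg) in world xy
    a=np.radians(a); x=np.array([np.cos(a),np.sin(a),0]); z=np.array([0,0,-1.]); return np.c_[x,np.cross(z,x),z]
E
python3 - <<'E'
from h import *
print(grip_depth,observe())
for n in ['scene','top','wrist']:
    c=shot(n,n+'0.png'); print(n,c['vertical_fov'],c['cx'],c['cy'],np.round(c['extrinsics'],3).tolist())
E
```

```text
0.0187 {'t': 0.0, 'q': array([-7.08756377e+01,  1.80043785e+01, -2.75368375e+00,  6.93396358e+01,
        1.57672743e-03,  8.99994721e+01]), 'joint_vel': array([ 0.07922834, -0.01974917, -0.07622115,  0.02942921, -0.01551541,
       -0.07465269]), 'joint_torque': array([ 9.36389770e-04, -5.39590144e+01,  3.39749658e+01,  1.93507463e-02,
        1.53443029e-04,  5.79981801e-06]), 'tool_pos': array([ 0.19639289, -0.56634207,  0.23043677]), 'tcp_rot': array([[ 3.27627892e-01, -9.44806689e-01, -5.32640693e-04],
       [-9.44805301e-01, -3.27628324e-01,  1.62005897e-03],
       [-1.70515073e-03, -2.75347548e-05, -9.99998546e-01]]), 'ft_force': array([-0.15770889,  0.07473652, -0.18090317]), 'moment': array([-0.02004146, -0.00704159,  0.03705609]), 'opening': 0.08559596958325884}
scene 54.3231792710967 285.2090661093505 208.6832743401103 [[0.646, 0.591, -0.483, 1.015], [0.764, -0.493, 0.416, -0.364], [0.008, -0.638, -0.77, 0.709], [0.0, 0.0, 0.0, 1.0]]
top 49.79178500760442 278.1656235001849 209.59895397640872 [[-0.026, -0.976, 0.218, 0.395], [-1.0, 0.025, -0.008, 0.009], [0.003, -0.218, -0.976, 0.93], [0.0, 0.0, 0.0, 1.0]]
wrist 70.0278539881452 281.0968226137055 216.8686328231319 [[0.327, -0.906, -0.269, 0.264], [-0.945, -0.314, -0.093, -0.543], [-0.0, 0.285, -0.959, 0.374], [0.0, 0.0, 0.0, 1.0]]
```

View pics/top0.png

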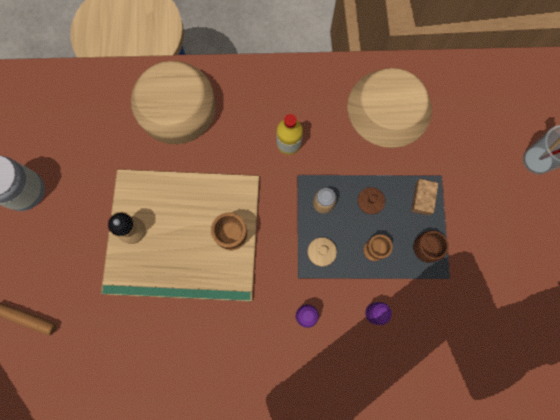

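View pics/scene0.png

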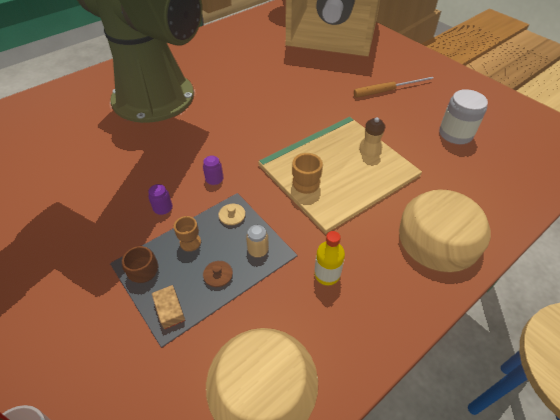

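Top view: the board is on the left, with its green edge toward the robot. The mill head is at (122,224) and the mortar at (229,231).
Mat, back row: shaker (325,197), dark lid (371,200), sanding block (426,196). Front row: pale lid (322,251), egg cup (379,246), pot (432,245).

Possible mix-ups, and what I choose:
- **Pot:** (432,245). The mortar (229,231) is also an open cup, but lighter and on the board.
- **Lid:** dark (371,200), not the pale one (322,251).
- **Egg cup:** (379,246), not the mortar.
- **Shaker:** (325,197), with pale body and steel cap. Not the purple ones (307,316) and (379,314).

Next I'll get rough positions and take wrist views over the mat and the board.

Run:
```python
from h import *
c=shot('top')
for n,u,v,z in [('mill',122,224,.105),('mortar',229,229,.083),('shaker',325,194,.066),('lid',371,199,.03),('block',426,196,.032),('pale',322,250,.02),('egg',380,243,.066),('pot',432,243,.054),('purp1',307,316,.06),('purp2',379,314,.06),('glue',290,121,.13)]:
    print(n,onz(c,u,v,z).round(3))
for p,fn in [((.40,-.27,.30),'w1.png'),((.47,-.15,.30),'w2.png'),((.40,.18,.30),'w3.png'),((.50,.20,.30),'w4.png')]:
    try:
        movep(p,down(-90)); 
        pause(.3); c=shot('wrist',fn); np.save('pics/'+fn+'.npy',c,allow_pickle=True); print(observe()['t'],observe()['q'].round(0),np.round(c['extrinsics'],3)[:3,3])
    except IKError as e: print(p,e)
a=[cv2.imread(f'pics/w{i}.png') for i in (1,2,3,4)]
cv2.imwrite('pics/m.png',cv2.resize(np.vstack([np.hstack(a[:2]),np.hstack(a[2:])]),(800,600)))
```

```text
mill [0.56  0.292 0.105]
mortar [0.55  0.096 0.083]
shaker [ 0.618 -0.091  0.066]
lid [ 0.614 -0.189  0.03 ]
block [ 0.617 -0.302  0.032]
pale [ 0.513 -0.085  0.02 ]
egg [ 0.518 -0.192  0.066]
pot [ 0.517 -0.297  0.054]
purp1 [ 0.385 -0.047  0.06 ]
purp2 [ 0.385 -0.182  0.06 ]
glue [ 0.746 -0.024  0.13 ]
1.925 [-34.   4. -11.  75.  -0. 146.] [ 0.472 -0.271  0.443]
2.8917 [-18.   5. -10.  75.  -0. 162.] [ 0.542 -0.151  0.443]
7.8083 [  24.   -1.  -16.   75.   -0. -156.] [0.472 0.18  0.443]
8.65 [  22.   10.   -4.   76.    0. -158.] [0.571 0.2   0.444]
```

View pics/m.png

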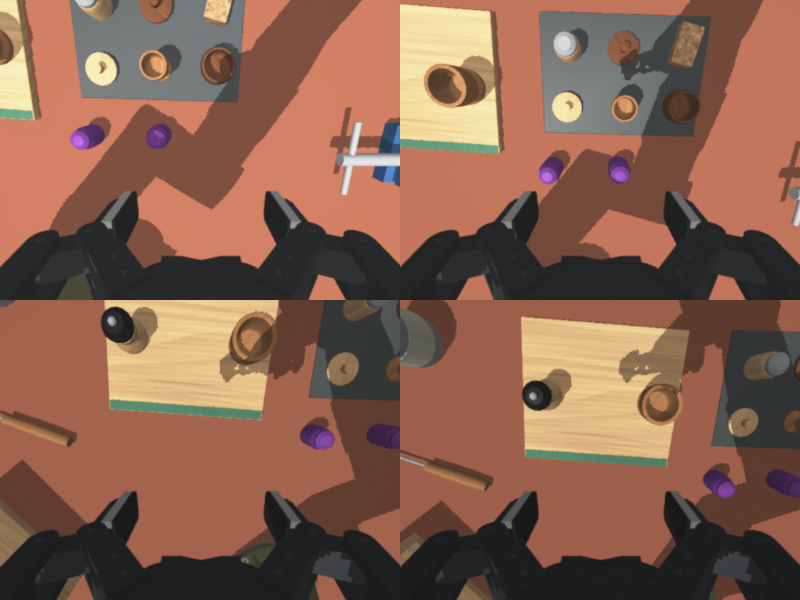

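The mosaic shows wrist views of all the mat items (top row) and the whole board (w4). Enlarging w2 and w1 for edges.

Run:
```python
import cv2,numpy as np
a=cv2.imread('pics/w2.png')[5:195,190:450]; b=cv2.imread('pics/w1.png')[0:150,95:345]; c=cv2.imread('pics/w4.png')[15:245,160:430]
for n,i,k in (('z2',a,3),('z1',b,3),('z4',c,2.6)):
    cv2.imwrite(f'pics/{n}.png',cv2.convertScaleAbs(cv2.resize(i,None,fx=k,fy=k,interpolation=cv2.INTER_CUBIC),alpha=1.3,beta=15))
```

```text
(no output)
```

View pics/z2.png

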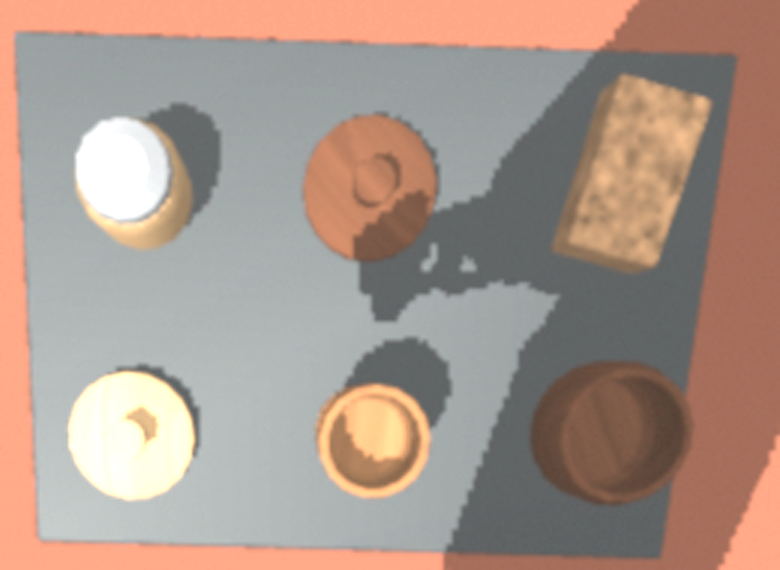

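View pics/z1.png

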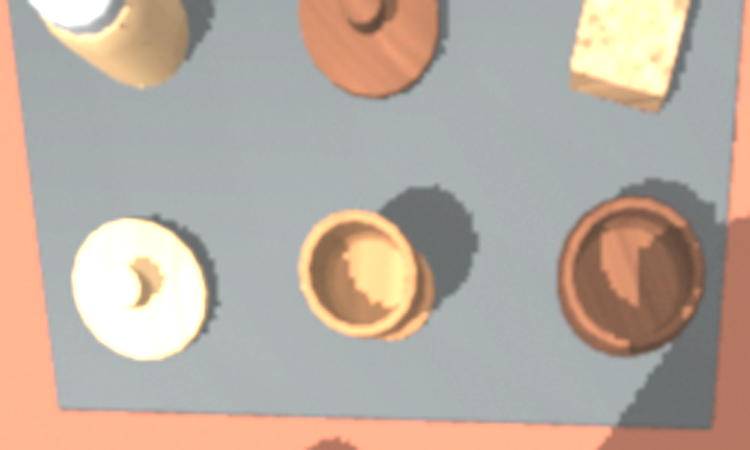

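View pics/z4.png

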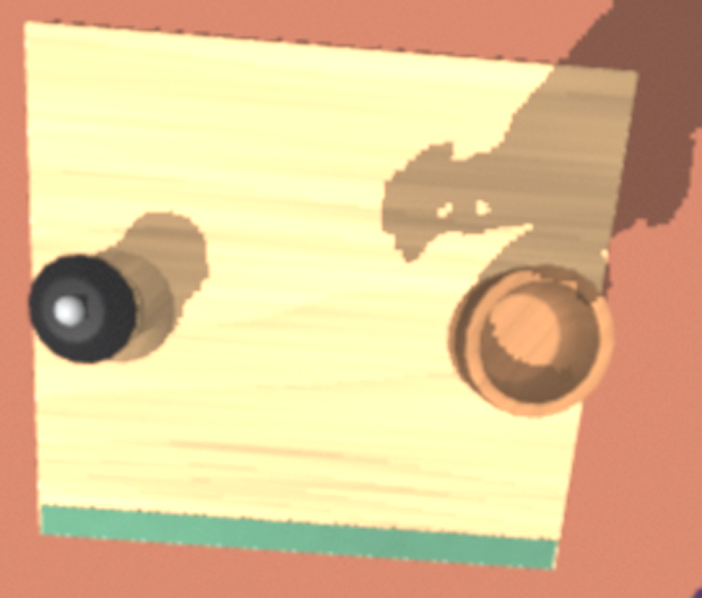

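z2 (w2) shows the pot rim centre at about (620,432), egg cup rim (374,441), lid knob (377,179) and shaker cap (123,168). z1 shows the pot rim at (631,272) and egg cup rim (358,272). z4 shows the board corners at (26,22), (637,72), (555,568) and (42,534), the mill ball at (69,310) and the mortar rim at (540,340). Now triangulating.

Run:
```python
from h import *
W=[None]+[np.load(f'pics/w{i}.png.npy',allow_pickle=True).item() for i in (1,2,3,4)]
T=camera('top')
z2=lambda x,y:(W[2],190+x/3,5+y/3)
z1=lambda x,y:(W[1],95+x/3,y/3)
z4=lambda x,y:(W[4],160+x/2.6,15+y/2.6)
f=lambda n,a,b:print(n,*[np.round(k,4) for k in tri(a,b)])
f('pot rim',z2(620,432),z1(631,272)); f('egg rim',z2(374,441),z1(358,272))
f('egg top',z2(374,441),(T,380,241)); f('lidknob',z2(377,179),z1(365,10))
f('lidknob T',z2(377,179),(T,372.5,197)); f('shaker cap T',z2(123,168),(T,326,194.5)); f('pot T',z2(620,432),(T,432,244))
f('mat BR',z2(735,55),(T,443,176)); f('mat FR',z2(660,557),z1(712,428)); f('mat FL',z2(40,541),z1(61,408))
for z,n,p in [(.054,'pot',(620,432)),(.066,'egg',(374,441)),(.034,'knob',(377,179)),(.066,'shak',(123,168))]: print(n,onz(*z2(*p),z).round(4))
C=[z4(26,22),z4(637,72),z4(555,568),z4(42,534)]
for a,t in zip(C,[(117,171),(259,177),(251,299),(103,294)]): f('board',a,(T,*t))
P=[onz(*a,.015) for a in C]; print(np.round(P,4)); print('centre',np.mean(P,0))
B,R,FR,FL=P; print('size',np.linalg.norm(B-R),np.linalg.norm(FR-FL),np.linalg.norm(B-FL),np.linalg.norm(R-FR))
yw=np.degrees([np.arctan2(*(-(a-b))[[0,1]])*1 for a,b in((B,R),(FL,FR))]); print('yaw from y edges',[np.degrees(np.arctan2(-(a-b)[0],(a-b)[1])) for a,b in((B,R),(FL,FR))])
print('yaw from x edges',[np.degrees(np.arctan2((a-b)[1],(a-b)[0])) for a,b in((B,FL),(R,FR))])
m=onz(*z4(69,310),.113); r=onz(*z4(540,340),.083); print('mill',m,'mortar',r,'mid',(m+r)/2,np.degrees(np.arctan2(-(m-r)[0],(m-r)[1])),np.linalg.norm((m-r)[:2]))
```

```text
pot rim [ 0.5154 -0.3008  0.0474] 0.0
egg rim [ 0.5133 -0.1931  0.0655] 0.0004
egg top [ 0.5165 -0.1878  0.0953] 0.0043
lidknob [ 0.6169 -0.1947  0.0248] 0.0035
lidknob T [ 0.6207 -0.1959  0.017 ] 0.0019
shaker cap T [ 0.6168 -0.0938  0.0619] 0.0023
pot T [ 0.5155 -0.2985  0.0511] 0.0017
mat BR [ 0.6838 -0.3726 -0.0477] 0.0028
mat FR [ 0.4515 -0.3443  0.0025] 0.0
mat FL [ 0.4607 -0.0364  0.0037] 0.0008
pot [ 0.5158 -0.2983  0.054 ]
egg [ 0.5132 -0.1929  0.066 ]
knob [ 0.6168 -0.1946  0.034 ]
shak [ 0.6148 -0.0947  0.066 ]
board [ 0.7094  0.3553 -0.0326] 0.0041
board [0.6752 0.04   0.0093] 0.0037
board [0.4196 0.0602 0.0184] 0.0006
board [0.4375 0.3572 0.0098] 0.0022
[[0.697  0.3386 0.015 ]
 [0.6757 0.0417 0.015 ]
 [0.4182 0.0593 0.015 ]
 [0.439  0.3564 0.015 ]]
centre [0.55745485 0.19899303 0.015     ]
size 0.29768072903973414 0.2978915088339742 0.25868604203713785 0.2581452411531773
yaw from y edges [np.float64(-4.107416518878549), np.float64(-4.003279873833602)]
yaw from x edges [np.float64(-3.9613113645055136), np.float64(-3.9143313442341694)]
mill [0.56508486 0.30010295 0.113     ] mortar [0.55150344 0.09789021 0.083     ] mid [0.55829415 0.19899658 0.098     ] -3.842444066996198 0.2026683198553613
```

The measurements agree. Board centre is about (0.558, 0.199) with yaw -4°, and the mid-point of mortar and mill matches it. Heights also match the text. Next: pick and place the pot.

```bash
cat >> h.py <<'E'
YAW=-4.0; _c,_s=np.cos(np.radians(YAW)),np.sin(np.radians(YAW))
def bd(x,y): return np.array([.558,.199])+np.array([_c*x-_s*y,_s*x+_c*y])
def carry(src,zg,dst,a1,a2,op=.085,rel=.085,hi=.21,dz=.0115):
    move_gripper(op); movep([*src,hi],down(a1)); movel([*src,zg+.03],.2); print('guard',movel([*src,zg],.06,guard=12))
    move_gripper(0.); print('grip',observe()['opening'].round(4),observe()['tool_pos'].round(4))
    movel([*src,hi],.15); print('lifted',observe()['opening'].round(4))
    movep([*dst,hi],down(a2)); movel([*dst,zg+dz+.03],.15); g=movel([*dst,zg+dz],.04,guard=6)
    print('placed',g,observe()['opening'].round(4),observe()['tool_pos'].round(4),observe()['t'])
def release(rel,hi=.21):
    move_gripper(rel); p=observe()['tool_pos']; movel([p[0],p[1],hi],.12); print('rel',observe()['opening'].round(4),observe()['t'])
E
python3 - <<'E'
from h import *
carry((.5155,-.299),.010,bd(0,0),90,176); release(.085,.30)
c=shot('wrist','p1.png'); np.save('pics/p1.npy',c,allow_pickle=True)
t=shot('top')
cv2.imwrite('pics/p1m.png',np.hstack([c['pixels'],cv2.resize(t['pixels'][150:320,90:280],(470,420))])[:,:800,::-1])
E
```

```text
guard FalseTraceback (most recent call last):
  File "<stdin>", line 2, in <module>
  File "h.py", line 27, in carry
    move_gripper(0.); print('grip',observe()['opening'].round(4),observe()['tool_pos'].round(4))
                                   ^^^^^^^^^^^^^^^^^^^^^^^^^^
AttributeError: 'float' object has no attribute 'round'
```

The script stopped on a print bug, with the pot gripped. I'll fix that and continue from there.

```bash
sed -i "s/observe()\['opening'\].round(4)/round(observe()['opening'],4)/g" h.py
python3 - <<'E'
from h import *
s=observe(); print(s['opening'],s['tool_pos'],s['t'])
src=(.5155,-.299);dst=bd(0,0);zg=.010
movel([*src,.21],.15); print('lifted',observe()['opening'])
movep([*dst,.21],down(176)); movel([*dst,zg+.0415],.15); g=movel([*dst,zg+.0115],.04,guard=6)
print('placed',g,observe()['tool_pos'],observe()['t'])
release(.085,.30)
c=shot('wrist','p1.png'); np.save('pics/p1.npy',c,allow_pickle=True)
t=shot('top')
cv2.imwrite('pics/p1m.png',cv2.resize(np.hstack([c['pixels'],cv2.resize(t['pixels'][150:320,90:280],(470,420))])[:,:,::-1],(800,326)))
E
```

```text
0.05929719755815956 [ 0.51608618 -0.29938965  0.01135046] 12.8667
lifted 0.05898078238328166
placed True [0.5573567  0.19876609 0.02237012] 18.0667
rel 0.0852 20.9167
```

View pics/p1m.png

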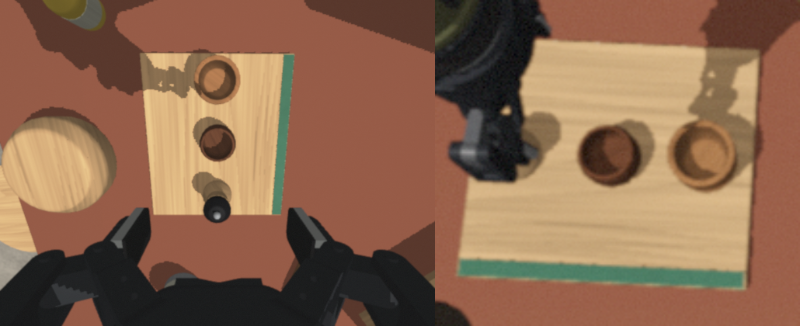

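The pot stands upright, roughly midway between mortar and mill, with its rim at (217,142) in the mosaic. Refining the pot and lid centres numerically, then placing the lid.

Run:
```python
from h import *
c=np.load('pics/p1.npy',allow_pickle=True).item()
w=np.load('pics/w2.png.npy',allow_pickle=True).item()
k=1030/800
g=np.array(c['pixels'])[145:215,240:320].astype(np.uint8)
hsv=cv2.cvtColor(g,cv2.COLOR_RGB2HSV); m=(hsv[...,2]<125).astype(np.uint8)
n,l,st,ce=cv2.connectedComponentsWithStats(m); i=1+np.argmax(st[1:,4]); print(st[i],ce[i]+[240,145], 'pick',217*k,142*k)
pot=onz(c,217*k,142*k,.065); b=pot[:2]-bd(0,0); print('pot',pot,'in board',_c*b[0]+_s*b[1] if 0 else b)
for n,(x,y),z in [('mortar',(216,80),.083),('mill',(217,209),.113)]: print(n,onz(c,x*k,y*k,z))
print('lid disc',onz(w,190+370/3,5+188/3,.014),'knob',onz(w,190+377/3,5+179/3,.034))
```

```text
[  16   14   47   49 1758] [279.27360637 183.08987486] pick 279.38750000000005 182.82500000000002
pot [0.55686612 0.19186175 0.065     ] in board [-0.00113388 -0.00713825]
mortar [0.55156667 0.09826236 0.083     ]
mill [0.56368615 0.28839392 0.113     ]
lid disc [ 0.61689785 -0.19375588  0.014     ] knob [ 0.61676168 -0.19456076  0.034     ]
```

The mill reads 12 mm off in this view. Before going on, I'll check whether that's the view or a real shift, using board corners and a top-camera difference.

Run:
```python
from h import *
c=np.load('pics/p1.npy',allow_pickle=True).item(); k=1030/800
for p in [(141,53),(294,53),(280,215),(153,215)]: print(onz(c,p[0]*k,p[1]*k,.015).round(4))
print(np.round(c['extrinsics'],3).tolist(),observe()['tool_pos'])
movep([.60,-.19,.21],down(90)); move_gripper(.05); pause(.3)
t=shot('top','t1.png'); c2=shot('wrist','p1b.png')
g=lambda im:cv2.cvtColor(im,cv2.COLOR_BGR2GRAY)
a=g(cv2.imread('pics/top0.png')); b=g(cv2.imread('pics/t1.png'))
for n,(x0,x1,y0,y1) in {'mill':(106,136,208,238),'mortar':(207,252,208,255)}.items():
    r=cv2.matchTemplate(b[y0-15:y1+15,x0-15:x1+15],a[y0:y1,x0:x1],cv2.TM_CCOEFF_NORMED); q=cv2.minMaxLoc(r); print(n,q[1],np.array(q[3])-15)
print(observe()['t'])
```

```text
[0.6735 0.0421 0.015 ]
[0.4183 0.0598 0.015 ]
[0.4404 0.3591 0.015 ]
[0.698  0.3406 0.015 ]
[[-0.998, 0.068, 0.017, 0.551], [0.07, 0.957, 0.281, 0.126], [0.003, 0.282, -0.96, 0.443], [0.0, 0.0, 0.0, 1.0]] [0.55628105 0.19840431 0.29959985]
mill 0.9959970116615295 [0 0]
mortar 0.9976747035980225 [0 0]
23.3417
```

The mill and mortar have not moved; I had picked the head rather than the ball. The pot's mask is biased by its visible side wall, so I'll look at its rim close up.

Run:
```python
import cv2
a=cv2.imread('pics/p1.png')[140:230,230:330]; b=cv2.imread('pics/t1.png')[200:260,140:220]
f=lambda i,k:cv2.convertScaleAbs(cv2.resize(i,None,fx=k,fy=k,interpolation=cv2.INTER_CUBIC),alpha=1.6,beta=20)
A=f(a,4);B=f(b,5)[:,:400]; B=cv2.copyMakeBorder(B,0,60,0,0,0)
cv2.imwrite('pics/p1z.png',cv2.hconcat([A,B]))
```

```text
(no output)
```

View pics/p1z.png

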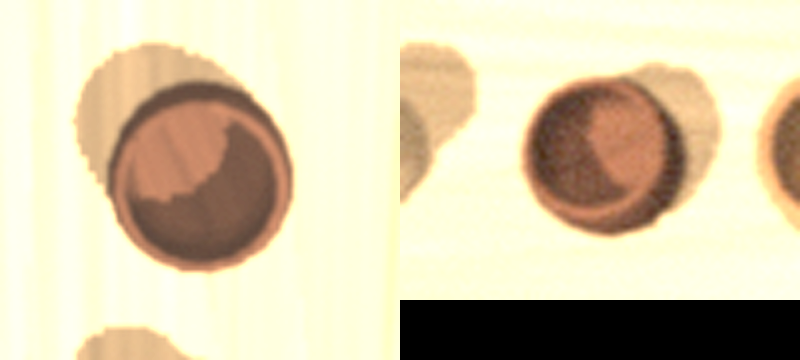

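In the wrist crop the pot's rim is centred at (203,185), with the seen wall above it. In the top crop it is at (596,148). Triangulating that, then lid pick-up; I pause before release.

Run:
```python
from h import *
c=np.load('pics/p1.npy',allow_pickle=True).item(); t=camera('top')
a=(c,280.75,186.2); b=(t,179.2,229.6); print(tri(a,b),onz(*a,.065),onz(*b,.065))
pot=onz(*a,.065)[:2]; print('used',pot)
src=(.6168,-.1943); zg=.0205
movep([*src,.21],down(90)); movel([*src,.06],.2); print(movel([*src,zg],.05,guard=8),observe()['tool_pos'])
move_gripper(0.); print(observe()['opening'],observe()['tool_pos'])
movel([*src,.25],.15); print(observe()['opening'])
pause(.2); shot('wrist','lid.png'); print(observe()['t'])
```

```text
(array([0.55563455, 0.19721769, 0.0567335 ]), np.float64(0.0012527617088911903)) [0.55544353 0.19631388 0.065     ] [0.55419991 0.19481278 0.065     ]
used [0.55544353 0.19631388]
False [ 0.61702673 -0.19436734  0.02071343]
0.014560850964448733 [ 0.61711057 -0.19437313  0.0210049 ]
0.014451986357647339
27.8333
```

View pics/lid.png

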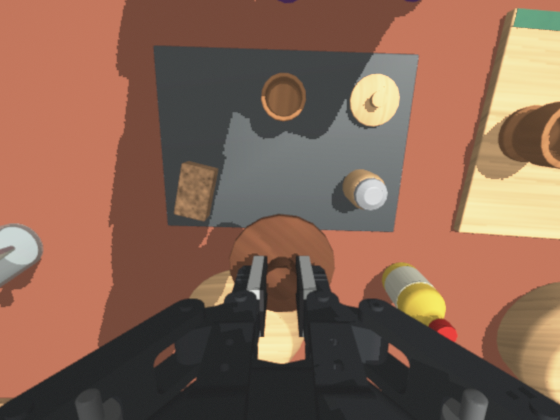

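The lid is held level, its disc centred between the fingers at about (282,262). Placing it.

Run:
```python
from h import *
dst=np.array([.5561,.1970])
movep([*dst,.25],down(176)); movel([*dst,.11],.15); g=movel([*dst,.0745],.03,guard=4)
print(g,observe()['tool_pos'],observe()['ft_force'],observe()['t'])
move_gripper(.05); p=observe()['tool_pos']; movel([p[0],p[1],.27],.15)
pause(.2);c=shot('wrist','l2.png'); np.save('pics/l2.npy',c,allow_pickle=True)
movep([.51,-.19,.21],down(90)); move_gripper(.085); t=shot('top','t2.png')
f=lambda i,k:cv2.convertScaleAbs(cv2.resize(i,None,fx=k,fy=k,interpolation=cv2.INTER_CUBIC),alpha=1.5,beta=20)
A=f(cv2.imread('pics/l2.png')[150:250,230:330],4);B=f(cv2.imread('pics/t2.png')[190:270,140:220],5)
cv2.imwrite('pics/l2z.png',cv2.hconcat([A,B])); print(observe()['t'])
```

```text
True [0.5557911  0.19695157 0.07586884] [-0.10740954  0.41166785  3.49011623] 31.4333
35.525
```

View pics/l2z.png

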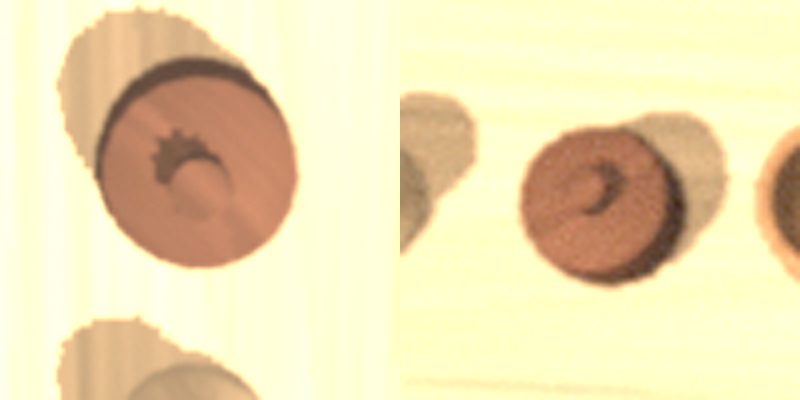

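The lid is seated, with the knob central. Contact came at TCP z 0.0759 against 0.076 expected. Now the egg cup and shaker.

Run:
```python
from h import *
carry((.5133,-.193),.030,bd(.083,-.001),90,86); release(.085)
movep([.6,-.09,.21],down(90))
carry((.6155,-.0943),.009,(.4654,.1035),90,86); release(.085)
movep([.47,-.20,.30],down(90)); t=shot('top','t3.png'); s=shot('scene','s3.png')
a=cv2.resize(cv2.imread('pics/t3.png')[160:310,95:270],(466,400)); b=cv2.imread('pics/s3.png')[60:260,240:440]
cv2.imwrite('pics/f3.png',cv2.hconcat([a,cv2.resize(b,(330,400))])); print(observe()['t'])
```

```text
guard False
grip 0.0434 [ 0.5137 -0.193   0.0306]
lifted 0.0434
placed True 0.0433 [0.6401 0.1921 0.0417] 42.6417
rel 0.0851 44.6917
guard False
grip 0.0429 [ 0.6161 -0.0944  0.0097]
lifted 0.0424
placed True 0.0427 [0.4647 0.1034 0.0206] 52.7833
rel 0.0847 55.0083
56.3167
```

View pics/f3.png

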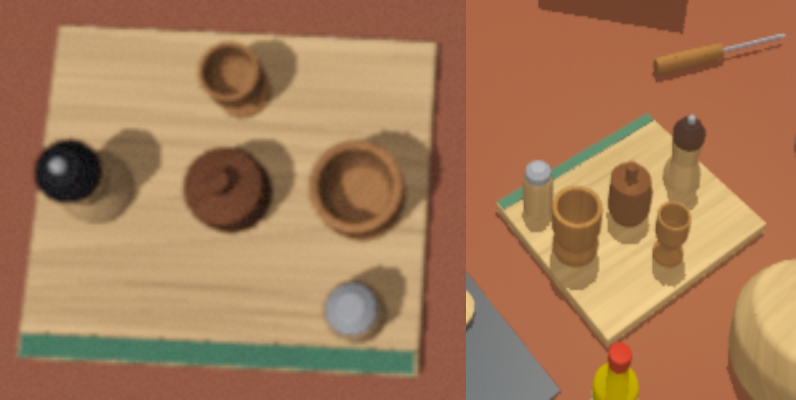

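Everything stands upright as laid out. One wrist view from nearer, for numbers.

Run:
```python
from h import *
movep([.50,.20,.30],down(-90)); pause(.4); c=shot('wrist','w5.png'); np.save('pics/w5.npy',c,allow_pickle=True)
cv2.imwrite('pics/w5z.png',cv2.convertScaleAbs(cv2.resize(cv2.imread('pics/w5.png')[15:245,160:430],None,fx=2.6,fy=2.6,interpolation=cv2.INTER_CUBIC),alpha=1.3,beta=10))
```

```text
(no output)
```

View pics/w5z.png

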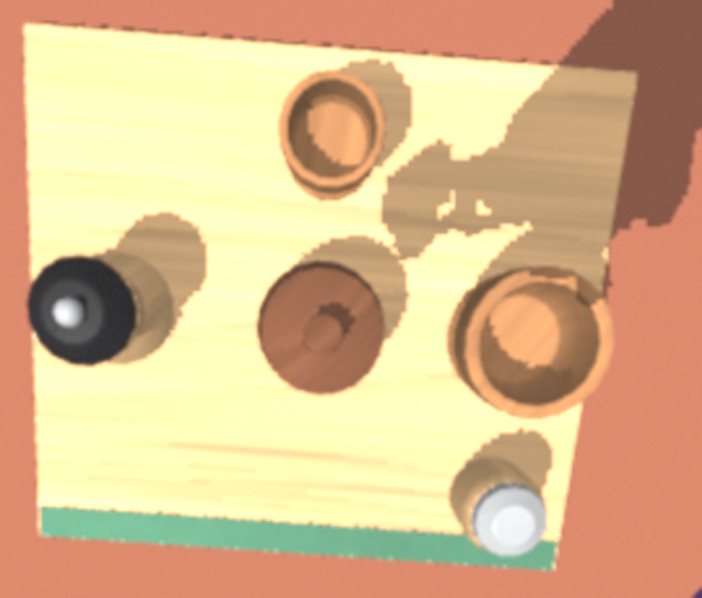

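Egg cup rim (332,129), lid disc (321,327), knob top (325,333), shaker cap (509,520), mortar rim (539,341), mill ball (68,312).

Run:
```python
from h import *
c=np.load('pics/w5.npy',allow_pickle=True).item()
for n,x,y,z in [('egg',332,129,.077),('disc',321,327,.070),('knob',325,333,.089),('shaker',509,520,.072),('mortar',539,341,.083),('mill',68,312,.113)]:
    p=onz(c,160+x/2.6,15+y/2.6,z)[:2]-[.558,.199]; print(n,(p@[_c,_s]).round(4),(p@[-_s,_c]).round(4))
print(observe()['t'],observe()['tool_pos']); finish_job()
```

```text
Traceback (most recent call last):
NameError: name '_c' is not defined. Did you mean: 'c'?
```

Run:
```python
from h import *
from h import _c,_s
c=np.load('pics/w5.npy',allow_pickle=True).item()
for n,x,y,z in [('egg',332,129,.077),('disc',321,327,.070),('knob',325,333,.089),('shaker',509,520,.072),('mortar',539,341,.083),('mill',68,312,.113)]:
    p=onz(c,160+x/2.6,15+y/2.6,z)[:2]-[.558,.199]; print(n,(p@[_c,_s]).round(4),(p@[-_s,_c]).round(4))
print(observe()['t'])
```

```text
egg 0.0817 -0.0014
disc -0.0005 -0.0027
knob -0.0022 -0.0044
shaker -0.0866 -0.1023
mortar 0.0007 -0.101
mill -0.0001 0.1014
58.7917
```

All within tolerance and clear of the gripper, so I'm handing it in.

```bash
python3 -c "
from plant import *
finish_job()"
```

```text
the job is handed in; nothing more can be done
```

The spice set is laid out and handed in at about 59 s of the 126 s. I placed the pot midway between the mortar and the mill, then its dark lid, the egg cup behind the pot and the salt shaker in front of the mortar.

My last wrist view, in the board's frame, gave:

| Thing | x (mm) | y (mm) | Wanted |
|---|---|---|---|
| Lid disc, seated on the pot | about -1 | -3 | within 15 mm of the centre each way |
| Egg cup | +82 | -1 | about 82 mm behind the lid; 69–99 mm allowed |
| Shaker | -87 | -102 | 87 mm ahead of the mortar, 1 mm sideways; 71–101 mm and 15 mm allowed |
| Mortar | +1 | -101 | not shifted |
| Mill | 0 | +101 | not shifted |

- **Lid seating:** the lid touched down at TCP height 0.0759 m against 0.076 m expected, so it is seated. Its knob read about 2 mm off its disc, which is within my picking error.
- **Pot:** with the lid on I could not see its rim. Before that it measured about 3 mm from the centre.
- **Disagreements:** one oblique view put the mill 12 mm off, but a top-camera comparison showed it had not moved; I had picked the wrong point on it. The first pot reading, about 7 mm off, was pulled by its visible side wall, and I corrected it from the rim.
- **Left alone:** I did not re-measure the pale lid, the sanding block or the glue bottle at the end, but no approach touched anything before the grip.
- **Script errors:** one script stopped on a print error with the pot gripped, and a second while only computing. Neither disturbed anything.
- **Pictures:** I viewed 12 of the 14.

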